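# Line up the hose tails by size on the display rail

## Task

Line up the four brass hose tails on the display rail in order of size: each standing upright on the middle of a black pad, the largest on the pad next to the red end block and then ever smaller, so that the smallest is farthest from it. Do not knock over the orange bottle that stands among them.

Things in the scene. Friction and masses are not known exactly. Their poses are not given: they have to be found in the camera images.
- tail_1_mid (a point): the smallest brass hose tail, standing upright on the deck: a hexagon foot 30 mm across its corners and 7 mm high, above it a round barrel 20 mm in diameter, plain from 7 to 39 mm height and barbed (no wider) from there to the top with a dark bore, 58 mm high in all, about 60 g (varies by a third). Grip it across the plain barrel, above the foot. This point is on its axis, half-way up (29 mm above its underside); z points up its axis
- tail_2_mid (a point): the second smallest brass hose tail, standing upright on the deck: a hexagon foot 40 mm across its corners and 7 mm high, above it a round barrel 28 mm in diameter, plain from 7 to 44 mm height and barbed (no wider) from there to the top with a dark bore, 66 mm high in all, about 100 g (varies by a third). Grip it across the plain barrel, above the foot. This point is on its axis, half-way up (33 mm above its underside); z points up its axis
- tail_3_mid (a point): the second largest brass hose tail, standing upright on the deck: a hexagon foot 50 mm across its corners and 7 mm high, above it a round barrel 37 mm in diameter, plain from 7 to 50 mm height and barbed (no wider) from there to the top with a dark bore, 74 mm high in all, about 150 g (varies by a third). Grip it across the plain barrel, above the foot. This point is on its axis, half-way up (37 mm above its underside); z points up its axis
- tail_4_mid (a point): the largest brass hose tail, standing upright on the deck: a hexagon foot 60 mm across its corners and 7 mm high, above it a round barrel 46 mm in diameter, plain from 7 to 55 mm height and barbed (no wider) from there to the top with a dark bore, 82 mm high in all, about 220 g (varies by a third). Grip it across the plain barrel, above the foot. This point is on its axis, half-way up (41 mm above its underside); z points up its axis
- pad_a: one of the four identical round black pads with a thin white ring, 68 mm in diameter and 3 mm thick, that lie in one straight row, 85 mm from centre to centre, on a low fixed aluminium and grey rail (12 mm high, 92 mm wide, 410 mm long). The letters a to d say nothing about where in the row it lies. Origin at the centre of the pad's underside, 12 mm above the deck: its top is 3 mm higher. Its y axis runs along the row; all pads are fixed
- pad_b: one of the four identical round black pads with a thin white ring, 68 mm in diameter and 3 mm thick, that lie in one straight row, 85 mm from centre to centre, on a low fixed aluminium and grey rail (12 mm high, 92 mm wide, 410 mm long). The letters a to d say nothing about where in the row it lies. Origin at the centre of the pad's underside, 12 mm above the deck: its top is 3 mm higher. Its y axis runs along the row; all pads are fixed
- pad_c: one of the four identical round black pads with a thin white ring, 68 mm in diameter and 3 mm thick, that lie in one straight row, 85 mm from centre to centre, on a low fixed aluminium and grey rail (12 mm high, 92 mm wide, 410 mm long). The letters a to d say nothing about where in the row it lies. Origin at the centre of the pad's underside, 12 mm above the deck: its top is 3 mm higher. Its y axis runs along the row; all pads are fixed
- pad_d: one of the four identical round black pads with a thin white ring, 68 mm in diameter and 3 mm thick, that lie in one straight row, 85 mm from centre to centre, on a low fixed aluminium and grey rail (12 mm high, 92 mm wide, 410 mm long). The letters a to d say nothing about where in the row it lies. Origin at the centre of the pad's underside, 12 mm above the deck: its top is 3 mm higher. Its y axis runs along the row; all pads are fixed
- red_end: the red end block, 62 x 22 x 30 mm, fixed on one end of the rail in line with the pads (a white block of the same shape stands on the other end): it marks the end of the row where the largest goes; its centre is 59.5 mm from the centre of the nearest pad. Origin at the centre of its underside, 12 mm above the deck; its y axis runs along the row
- bottle_mid (a point): orange squeeze bottle with a blue spout, loose among the hose tails, a bystander: 56 mm in diameter, 150 mm high, 90 g. This point is on its axis, half-way up (75 mm above its underside); z points up its axis. Mind the room: a hook juts out over the right of the deck (460 mm right of the robot's middle, tip 430 mm ahead, 560 mm above the deck and up), in the way of a high wrist
Not all that is in view belongs to the job. Leave any blue look-alike of the part that bears tail_2_mid alone.

How it is judged (in metres and radians):
At the end, for the whole second after the job is handed in: Every hose tail stands upright (within 0.1 rad), on its foot, on a pad (its axis within 13 mm of the pad's centre, horizontally) and at rest; counted from the red end block, the pads carry the largest, second largest, second smallest and smallest; the bottle stands upright ((horizontal distance between tail_1_mid and pad_a below 0.013 m or horizontal distance between tail_1_mid and pad_b below 0.013 m or horizontal distance between tail_1_mid and pad_c below 0.013 m or horizontal distance between tail_1_mid and pad_d below 0.013 m) and horizontal distance between tail_1_mid and red_end between 0.2845 and 0.3445 m and height (world z) of tail_1_mid between 0.038 and 0.05 m and angle between each of tail_1_mid, tail_2_mid, tail_3_mid, tail_4_mid's own z axis and vertical below 0.1 rad and linear speed of each of tail_1, tail_2, tail_3, tail_4 below 0.02 m/s and (horizontal distance between tail_2_mid and pad_a below 0.013 m or horizontal distance between tail_2_mid and pad_b below 0.013 m or horizontal distance between tail_2_mid and pad_c below 0.013 m or horizontal distance between tail_2_mid and pad_d below 0.013 m) and horizontal distance between tail_2_mid and red_end between 0.1995 and 0.2595 m and height (world z) of tail_2_mid between 0.042 and 0.054 m and (horizontal distance between tail_3_mid and pad_a below 0.013 m or horizontal distance between tail_3_mid and pad_b below 0.013 m or horizontal distance between tail_3_mid and pad_c below 0.013 m or horizontal distance between tail_3_mid and pad_d below 0.013 m) and horizontal distance between tail_3_mid and red_end between 0.1145 and 0.1745 m and height (world z) of tail_3_mid between 0.046 and 0.058 m and (horizontal distance between tail_4_mid and pad_a below 0.013 m or horizontal distance between tail_4_mid and pad_b below 0.013 m or horizontal distance between tail_4_mid and pad_c below 0.013 m or horizontal distance between tail_4_mid and pad_d below 0.013 m) and horizontal distance between tail_4_mid and red_end between 0.0295 and 0.0895 m and height (world z) of tail_4_mid between 0.05 and 0.062 m and angle between bottle_mid's own z axis and vertical below 0.2 rad); the robot touches nothing.
It fails at once if the orange bottle is knocked over (angle between bottle_mid's own z axis and vertical above 0.5 rad).
It also fails if it takes over 112 s, if anything falls off the work surface, if the arm or the gripper's body presses on something with over 40 N, if the wrist force passes 120 N, or if a joint passes its speed limit or range.

## Robot

A 6-joint arm with a two-finger parallel gripper is mounted at the origin on a cart in front of the work surface, level with it; the furniture and walls round the work are solid. World frame = base frame: x ahead of the robot, y to its left, z up, the work surface at z = 0. Lengths are in mm, angles in rad, forces in N, time in s.
With the tool pointing down it reaches from about 350 to 875 mm from the base axis. Payload 4.2 kg.
Tool frame: the origin (TCP) lies midway between the tips of the shut fingers; the grasp point (between the pads) lies 19 mm behind it (arm.tcp_to_grasp is the distance from the TCP to the grasp point, in mm); z points along the fingers, y is the line along which they close (so a half turn about z gives the same grasp; the last joint's range is limited). The gripper opens to 85 mm and grips with 20 to 120 N. Pads are 22 mm wide; open, the fingers measure 114 mm over their backs; the gripper's body (76 mm by 85 mm) begins 54 mm behind the grasp point. The pads swing forward as they close: fully open they stand 13 mm farther back than shut.
Start: joints at [-1.06, 0.385, 0.008, 0, -1.194, -0.259], TCP at [155.734, -605.265, 231.312] pointing down, gripper open.
Joint ranges: [-3.14, 3.14], [-1.21, 2.06], [-1.07, 1.41], [-3.16, 2.05], [-2.99, -0.16], [-3.1, 3.1]. Speed limits (rad/s): [2.79, 2.79, 3.14, 3.14, 3.14, 3.14].

## Interface

Orientations are given as a unit quaternion [x, y, z, w].
In Python, from bench import arm, imaging, job, models gives the robot as it stands.
- The arm moves only by the tool arm_command, never from a script. Its argument "rows" is a list of rows, each an object with "grip": the opening, from 0 (shut) to 1 (fully open); "linear": the shift along the tool's x, y, z in mm, a list of three; "rot": the turn, a rotation vector about the tool's x, y, z in rad, a list of three. In form: [{"grip": grip, "linear": [tx, ty, tz], "rot": [rx, ry, rz]}, ...]. A call has 1 to 10 rows; each row is the pose to reach, as a shift and turn from the pose commanded when the call began, along the tool's axes at that moment; what a row does not reach only later rows make up. A row lasts 1/8 s, in which the tool goes at most 62.5 mm and 10.7 degrees, less where a joint would pass 70% of its speed; a pose out of reach is approached as far as the arm can. A call with a gripper value outside its range is refused whole. The fingers move at their own pace and stop on an object; the grip force is fixed at half the most. Time passes only in rows, so rows that repeat a pose let the fingers close. It gives the time, the measured TCP pose, the force, the opening and the grip force at its end, in the units of the state.
- arm.read_state(): the state, without advancing time (a new reading comes with each control period).
- imaging.get_image(name): name is "side" or "top"; returns a dict with "frame" (384x512x3 uint8, red, green, blue), "fx", "fy", "cx", "cy" (pixels), "extrinsics" (4x4, takes a point from world to camera coordinates). Camera axes: x right, y down, z forward; pixel columns grow to the right and rows downward; lengths in mm; the calibration is good to about 2 mm. A picture is of the moment at which its call begins. There is no depth.
- job.job_done(): hands the job in; it is judged then, once.
Trained networks look in a picture, given as the dict that the camera call returned (one of the last four; its "shot" number tells which), for a name from the list of things; names that differ only in an ending like _2 or _b are one class to them, and where a whole thing is asked for, a point or a joint stands for the part that bears it (a point fixed in the world has none). Each returns a list of dicts, best first, with "score" (0 to 1); they miss things now and then, are a little off and sometimes report something else, mostly with a low value. They report only what shows in the picture. A call takes as long as a camera call. They do not tell look-alikes from the thing itself.
- models.spot_in(picture, query): "rect" ([left, top, right, bottom] in pixels, round what is visible of it).
- models.tip_of(picture, query): "pixel" ([column, row] in pixels: a listed point, or the origin of a listed thing).
The state is a dict: "clock": time; "joints": joint angles; "joint_vel": joint speeds; "joint_efforts": joint torques, N m; "position": TCP position; "ee_rot": TCP orientation; "contact_force": force on the tool from outside, world axes, zero at the start; "wrist_torque": the same for the moment, N m; "gripper_width": finger opening in mm; "grasp_force": force on a finger pad.
Only numpy, scipy, OpenCV 4.12 (cv2) and the standard library are available. Lean on these libraries where they do the work, as an engineer would, in place of code of your own. Each camera call takes 0.05 s, during which the arm holds its last target. There are 200 camera calls.

## Working session

There is one attempt and no reset: what is moved stays moved. The work goes in short steps, Python scripts to look and compute and a tool call to move; the robot and the scene stay as the last step left them, time stands still between calls to the robot, and variables do not carry over. Pictures are saved under pics/ and viewed, at most 14 in all, crops included, and the job is handed in when it is done.

Besides the shell and the picture viewer there is one more tool, called as a command line: name --argument value ..., lists and objects as JSON in quotes. arm_command: Moves the arm, as the interface text tells. Its arguments: {"type":"object","properties":{"rows":{"type":"array"}},"required":["rows"]}

```bash
mkdir -p pics; ls; cat > h.py <<'E'
import numpy as np, cv2
from bench import arm, imaging, job, models
def shot(name, fn=None):
    p=imaging.get_image(name)
    if fn: cv2.imwrite('pics/'+fn, cv2.cvtColor(p['frame'],cv2.COLOR_RGB2BGR))
    return p
def proj(p,X):
    X=np.atleast_2d(X); E=p['extrinsics']; c=X@E[:3,:3].T+E[:3,3]
    return np.c_[p['fx']*c[:,0]/c[:,2]+p['cx'], p['fy']*c[:,1]/c[:,2]+p['cy']]
def at_z(p,uv,z):
    E=p['extrinsics'];R=E[:3,:3];o=-R.T@E[:3,3]
    d=R.T@np.array([(uv[0]-p['cx'])/p['fx'],(uv[1]-p['cy'])/p['fy'],1])
    return o+d*(z-o[2])/d[2]
E
cat > a.py <<'E'
from h import *
np.set_printoptions(precision=1,suppress=True)
for n in('top','side'):
    p=shot(n,n+'0.png'); E=p['extrinsics']; print(n,-E[:3,:3].T@E[:3,3],E[:3,:3].ravel(),p['fx'])
    for q,z in(('tail_1_mid',35),('pad_a',15),('red_end',12),('bottle_mid',75)):
        for d in models.tip_of(p,q): print(q,'tip',np.array(d['pixel']),round(d['score'],2),at_z(p,d['pixel'],z))
        for d in models.spot_in(p,q): print(q,'rect',np.array(d['rect']),round(d['score'],2))
print(arm.read_state(), arm.tcp_to_grasp)
E
python3 a.py
```

```text
pics
top [461.8  -7.2 931.7] [ 0.  -1.  -0.  -1.   0.  -0.1  0.1  0.  -1. ] 352.0958335481508
tail_1_mid tip [381.7 203.1] 0.55 [ 510.2 -298.5   35. ]
tail_1_mid rect [374.6 198.2 389.1 210.7] 0.57
pad_a tip [268.8 158.8] 0.78 [628.  -13.4  15. ]
pad_a tip [301.6 158.3] 0.75 [629.1 -99.6  15. ]
pad_a tip [236.4 161.3] 0.62 [621.5  72.1  15. ]
pad_a rect [192.  152.8 217.9 179.9] 0.9
pad_a rect [227.  149.8 248.7 175.8] 0.78
pad_a rect [287.4 147.4 316.1 168.2] 0.59
pad_a rect [255.4 145.7 282.8 171.1] 0.58
red_end tip [184.6 168.4] 0.48 [603.3 209.8  12. ]
red_end rect [176.3 154.  185.6 181.5] 0.73
bottle_mid tip [124.7 174.6] 0.88 [578.4 343.7  75. ]
bottle_mid rect [109.2 164.8 143.9 192.7] 0.92
bottle_mid rect [321.2 211.  339.3 223.9] 0.26
side [341.2 950.  797.5] [-1.  -0.2  0.  -0.1  0.6 -0.8  0.2 -0.8 -0.6] 488.98461780518414
tail_1_mid tip [294.  151.8] 0.67 [ 495.1 -287.6   35. ]
tail_1_mid rect [285.4 144.7 296.9 163.7] 0.5
pad_a tip [232.9 188. ] 0.87 [630.2 -92.1  15. ]
pad_a tip [224.4 229.9] 0.57 [604.9  81.3  15. ]
pad_a tip [211.4 254.3] 0.56 [610.3 171.   15. ]
pad_
[... 196 characters left out ...]
7.7 198.7] 0.53
red_end tip [211.9 271.5] 0.67 [594.1 220.3  12. ]
red_end rect [194.3 256.7 223.2 272.6] 0.63
bottle_mid tip [203.  298.2] 0.57 [569.6 350.9  75. ]
bottle_mid tip [296.8 221.2] 0.37 [431.   77.5  75. ]
bottle_mid rect [187.6 268.4 221.2 331.5] 0.8
{'clock': 0.9, 'joints': array([-1.1,  0.4,  0. , -0. , -1.2, -0.3]), 'joint_vel': array([-0., -0.,  0.,  0., -0.,  0.]), 'joint_efforts': array([  0. , -39.2,  18.9,   4.2,  -0. ,   0. ]), 'position': array([ 155.8, -605.3,  231.3]), 'ee_rot': array([-0.1,  1. , -0. ,  0. ]), 'contact_force': array([ 0.9,  0.2, -0.1]), 'wrist_torque': array([-0., -0.,  0.]), 'grasp_force': 0.0, 'gripper_width': 85.3394891277352} 18.700000000000003
```

View pics/top0.png

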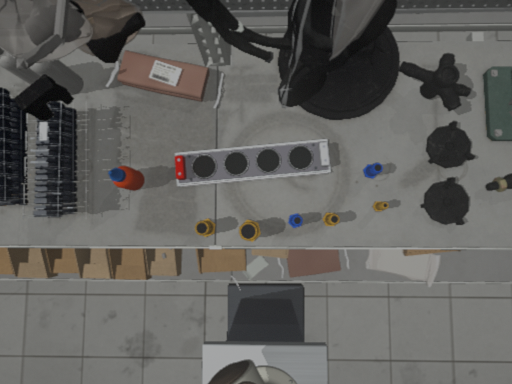

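View pics/side0.png

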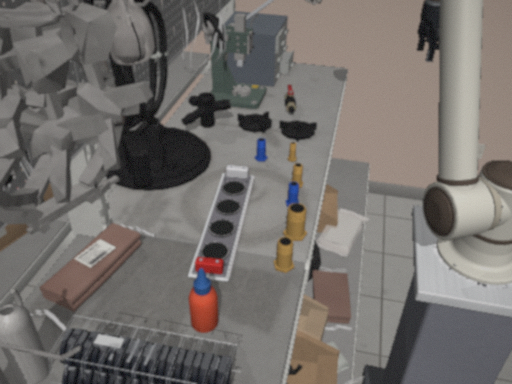

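Top view: brass tails at about (204,228), (249,231), (331,218) and (381,205). Blue look-alikes are at (295,220) and (373,170). The red end is at the left end of the rail (181,168) and the bottle at (127,179). Next I'll measure with colour silhouettes in both views.

```bash
cat > fit.py <<'E'
from h import *
from scipy.optimize import minimize
S={1:(30,20,58),2:(40,28,66),3:(50,37,74),4:(60,46,82)}
t=np.linspace(0,2*np.pi,24,endpoint=False); C=np.c_[np.cos(t),np.sin(t)]
def cyl(x,y,r,z): return np.c_[x+r*C[:,0],y+r*C[:,1],0*t+z]
def poly(p,x,y,k,z0):
    f,b,h=S[k]; f=f*.96
    return [np.r_[cyl(x,y,f/2,z0),cyl(x,y,f/2,z0+7)],np.r_[cyl(x,y,b/2,z0),cyl(x,y,b/2,z0+h)]]
def render(p,parts,box,s=8):
    m=np.zeros(((box[3]-box[1])*s,(box[2]-box[0])*s),np.uint8)
    for P in parts:
        uv=(proj(p,P)-box[:2]+.5)*s
        cv2.fillConvexPoly(m,cv2.convexHull(uv.astype(np.float32)).astype(np.int32),255)
    return cv2.resize(m,None,fx=1/s,fy=1/s,interpolation=cv2.INTER_AREA)/255.
def brass(p):
    hsv=cv2.cvtColor(p['frame'],cv2.COLOR_RGB2HSV)
    m=cv2.inRange(hsv,(12,110,50),(32,255,255))
    m=cv2.morphologyEx(m,cv2.MORPH_CLOSE,np.ones((3,3)))
    cs,_=cv2.findContours(m,cv2.RETR_EXTERNAL,cv2.CHAIN_APPROX_NONE)
    out=np.zeros_like(m); cv2.drawContours(out,cs,-1,255,-1); return out
def fit(ps,x,y,k,z0=0):
    data=[]
    for p in ps:
        u=proj(p,[x,y,35])[0].astype(int); b=np.array([*(u-26),*(u+26)]); b[:2]=np.maximum(b[:2],0)
        m=brass(p)[b[1]:b[3],b[0]:b[2]]
        n,l,_,cen=cv2.connectedComponentsWithStats(m)
        if n<2: continue
        j=1+np.argmin(np.linalg.norm(cen[1:]-26,axis=1)); data.append((p,b,(l==j)*1.))
    f=lambda v:sum(abs(render(p,poly(p,v[0],v[1],k,z0),b)-m).sum() for p,b,m in data)/sum(m.sum() for p,b,m in data)
    r=minimize(f,[x,y],method='Nelder-Mead',options=dict(initial_simplex=[[x,y],[x+10,y],[x,y+10]],xatol=.2,fatol=1e-4))
    return r.x,r.fun
E
cat > b.py <<'E'
from fit import *
np.set_printoptions(precision=1,suppress=True)
T=shot('top');D=shot('side')
for uv in((204,228),(249,231),(331,218),(381,205)):
    g=at_z(T,uv,45)
    for k in S:
        o=[fit(ps,g[0],g[1],k) for ps in([T,D],[T],[D])]
        print(uv,k,*[(a,round(b,2)) for a,b in o])
# pads: dark blobs on rail
for p,c in((T,[(204,167),(236,163),(268,160),(301,158)]),(D,[(215,251),(221,228),(228,207),(233,188)])):
    g=cv2.cvtColor(p['frame'],cv2.COLOR_RGB2GRAY)
    n,l,st,cen=cv2.connectedComponentsWithStats((g<75).astype(np.uint8))
    P=[]
    for u in c:
        j=l[u[1],u[0]]; P.append(at_z(p,cen[j],15)); print(u,cen[j],st[j],P[-1])
    P=np.array(P)[:,:2]; print('spacing',np.linalg.norm(np.diff(P,axis=0),axis=1),'ctr',P.mean(0))
big=[cv2.resize(a,(800,290),interpolation=cv2.INTER_CUBIC) for a in(T['frame'][145:245,150:426],)]
cv2.imwrite('pics/z.png',big[0][...,::-1])
E
python3 b.py
```

```text
(204, 228) 1 (array([444.6, 154.3]), np.float64(0.61)) (array([446.7, 159.8]), np.float64(0.57)) (array([443.5, 152.5]), np.float64(0.62))
(204, 228) 2 (array([445.6, 151.7]), np.float64(0.42)) (array([447.1, 154.3]), np.float64(0.25)) (array([445.5, 151.7]), np.float64(0.48))
(204, 228) 3 (array([446.9, 148.8]), np.float64(0.48)) (array([447.5, 150.4]), np.float64(0.16)) (array([444.3, 145.1]), np.float64(0.56))
(204, 228) 4 (array([444., 142.]), np.float64(0.71)) (array([448.5, 143.9]), np.float64(0.66)) (array([440.3, 137.6]), np.float64(0.66))
(249, 231) 1 (array([435.2,  42.3]), np.float64(0.65)) (array([435.9,  47.8]), np.float64(0.7)) (array([444.2,  43.2]), np.float64(0.63))
(249, 231) 2 (array([440.7,  41.8]), np.float64(0.44)) (array([438.4,  39.9]), np.float64(0.48)) (array([442.3,  41.7]), np.float64(0.42))
(249, 231) 3 (array([438.7,  38.7]), np.float64(0.27)) (array([440. ,  37.5]), np.float64(0.19)) (array([438.7,  38.4]), np.float64(0.3))
(249, 231) 4 (array([440. ,  36.8]), np.float64(0.38)) (array([440.7,  37.2]), np.float64(0.16)) (array([438.7,  41.2]), np.float64
[... 1086 characters left out ...]
05.5, -276.2]), np.float64(3.79)) (array([ 507.6, -318.8]), np.float64(4.58))
(204, 167) [203.3 166.1] [192 155  23  23 395] [609.  159.6  15. ]
(236, 163) [235.5 162.8] [225 152  22  23 390] [617.5  74.3  15. ]
(268, 160) [267.8 159.9] [257 149  22  23 393] [625.  -10.8  15. ]
(301, 158) [300. 157.] [289 146  23  23 395] [632.7 -95.4  15. ]
spacing [85.7 85.4 85. ] ctr [621.1  31.9]
(215, 251) [214.1 256.1] [201 243  27  34 491] [602.6 175.3  15. ]
(221, 228) [221.6 227.3] [210 220  24  17 290] [614.2  73.8  15. ]
(228, 207) [227.7 206.5] [217 200  23  15 253] [621.9  -9.8  15. ]
(233, 188) [233.2 187.4] [223 181  22  14 211] [630.2 -94.9  15. ]
spacing [102.1  83.9  85.5] ctr [617.2  36.1]
```

View pics/z.png

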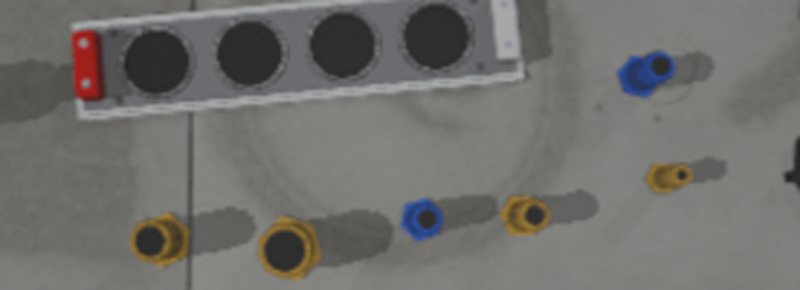

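Sizes by silhouette: T3 is at (447,150), T4 at (440,38), T2 at (470,-173) and T1 at (503,-299). The pads, counted from the red end, are at (608,159), (616,74), (624,-10) and (631.5,-95). Next is the tool turn that puts tool x on world +y and tool y on world +x, with closing across the row.

```bash
cat > s.py <<'E'
from h import *
from scipy.spatial.transform import Rotation as Ro
import sys
np.set_printoptions(precision=4,suppress=True)
s=arm.read_state(); R=Ro.from_quat(s['ee_rot']); print(s['clock'],s['position'],s['joints'],s['gripper_width'],s['grasp_force'],s['contact_force']); print(R.as_matrix())
for sg in(1,-1):
    G=Ro.from_matrix(np.array([[0,sg,0],[sg,0,0],[0,0,-1.]]))
    print(sg,'rot',(R.inv()*G).as_rotvec())
if len(sys.argv)>3: print('lin',R.inv().apply(np.array(sys.argv[1:4],float)-s['position']))
E
python3 s.py 420 -340 160
```

```text
1.0 [ 155.7137 -605.265   231.2982] [-1.0604  0.3847  0.0079  0.     -1.194  -0.2586] 85.46448390722732 0.0 [-0.136   0.5893 -0.1679]
[[-0.9685 -0.2491 -0.    ]
 [-0.2491  0.9685  0.    ]
 [ 0.      0.     -1.    ]]
1 rot [-0.     -0.      1.8225]
-1 rot [ 0.    -0.    -1.319]
lin [-322.0334  191.0696   71.2956]
```

arm_command --rows '[{"grip":1,"linear":[-50,30,35],"rot":[0,0,-0.15]},{"grip":1,"linear":[-100,60,60],"rot":[0,0,-0.3]},{"grip":1,"linear":[-145,86,71],"rot":[0,0,-0.46]},{"grip":1,"linear":[-190,112,71],"rot":[0,0,-0.62]},{"grip":1,"linear":[-235,140,71],"rot":[0,0,-0.78]},{"grip":1,"linear":[-280,166,71],"rot":[0,0,-0.94]},{"grip":1,"linear":[-322,191,71],"rot":[0,0,-1.1]},{"grip":1,"linear":[-322,191,71],"rot":[0,0,-1.25]},{"grip":1,"linear":[-322,191,71],"rot":[0,0,-1.319]},{"grip":1,"linear":[-322,191,71],"rot":[0,0,-1.319]}]'

```text
clock: 2.25
position: [420.2, -339.9, 160.4]
ee_rot: [-0.707, 0.707, -0.0, 0.0]
contact_force: [0.4, 0.5, 1.0]
gripper_width: 85.3
grasp_force: 0.0
```

```bash
python3 s.py 503 -299 130
```

```text
2.25 [ 420.1995 -339.9159  160.4025] [-0.38    0.306  -0.3026  0.     -0.9619  0.3796] 85.33071554204197 0.0 [0.3751 0.511  1.0309]
[[-0.0004 -1.      0.0002]
 [-1.      0.0004 -0.0001]
 [ 0.0001 -0.0002 -1.    ]]
1 rot [-0.0002  0.0003  3.1412]
-1 rot [-0.0002 -0.0001 -0.0004]
lin [-40.9529 -82.7771  30.4163]
```

arm_command --rows '[{"grip":1,"linear":[-20,-42,20],"rot":[0,0,0]},{"grip":1,"linear":[-41,-83,30],"rot":[0,0,0]},{"grip":1,"linear":[-41,-83,60],"rot":[0,0,0]},{"grip":1,"linear":[-41,-83,80],"rot":[0,0,0]}]'

```text
clock: 2.75
position: [502.9, -298.7, 78.9]
ee_rot: [-0.707, 0.707, 0.001, -0.0]
contact_force: [-0.4, -0.9, 0.1]
gripper_width: 85.5
grasp_force: 0.0
```

```bash
cat > c.py <<'E'
from fit import *
T=shot('top');D=shot('side')
a=T['frame'][150:250,330:430]; b=D['frame'][110:210,240:340]
cv2.imwrite('pics/c1.png',cv2.resize(np.hstack([a,b]),(800,400),interpolation=cv2.INTER_CUBIC)[...,::-1])
E
python3 c.py
```

```text
(no output)
```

View pics/c1.png

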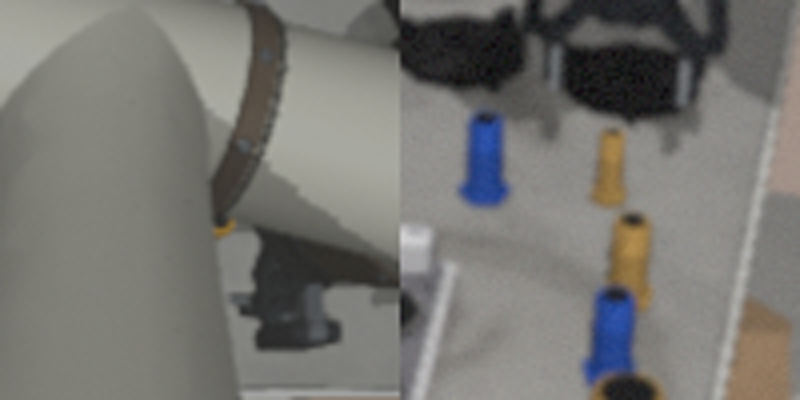

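The side crop shows the open gripper centred over the small tail (tail at crop column 611, fingers at 555 and 685). I'll lower and grip.

arm_command --rows '[{"grip":1,"linear":[0,0,30],"rot":[0,0,0]},{"grip":1,"linear":[0,0,55],"rot":[0,0,0]},{"grip":1,"linear":[0,0,66],"rot":[0,0,0]},{"grip":0.1,"linear":[0,0,66],"rot":[0,0,0]},{"grip":0.1,"linear":[0,0,66],"rot":[0,0,0]},{"grip":0.0,"linear":[0,0,66],"rot":[0,0,0]},{"grip":0.0,"linear":[0,0,66],"rot":[0,0,0]},{"grip":0.0,"linear":[0,0,66],"rot":[0,0,0]},{"grip":0.0,"linear":[0,0,66],"rot":[0,0,0]}]'

```text
clock: 3.98
position: [503.7, -299.3, 15.4]
ee_rot: [0.707, -0.707, 0.001, -0.0]
contact_force: [0.6, 1.4, 5.8]
gripper_width: 17.7
grasp_force: 58.6
```

```bash
cat > c.py <<'E'
from fit import *
D=shot('side')
a=D['frame'][110:190,240:340].copy()
print(proj(D,[[503.5,-299,0],[503.5,-299,58],[503.5,-299,15]]))
cv2.imwrite('pics/c2.png',cv2.resize(a,(800,640)[:1]+(600,),interpolation=cv2.INTER_CUBIC)[...,::-1])
E
python3 c.py
```

```text
[[291.12589216 159.3667401 ]
 [292.33199283 142.81397639]
 [291.43236742 155.16061302]]
```

View pics/c2.png

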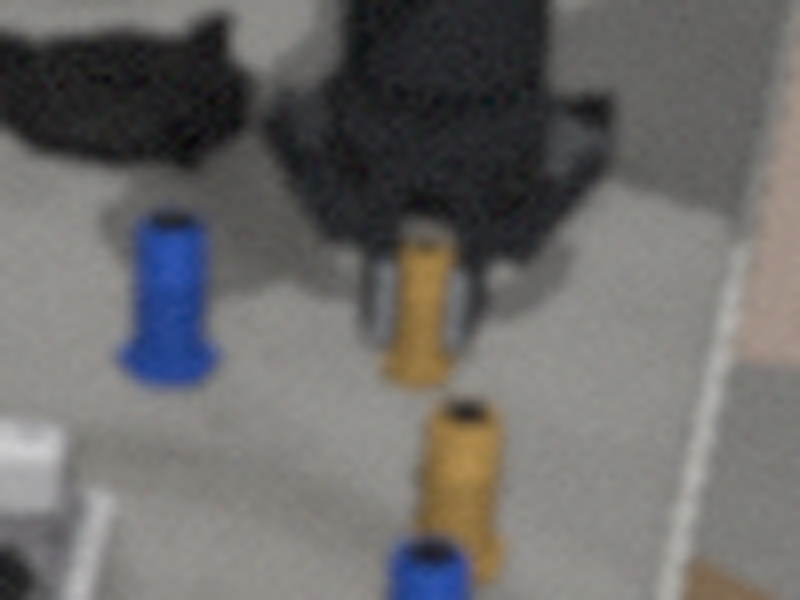

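arm_command --rows '[{"grip":0,"linear":[0,0,-20],"rot":[0,0,0]},{"grip":0,"linear":[0,0,-60],"rot":[0,0,0]},{"grip":0,"linear":[0,0,-100],"rot":[0,0,0]},{"grip":0,"linear":[-30,-19,-100],"rot":[0,0,0]},{"grip":0,"linear":[-75,-47,-100],"rot":[0,0,0]},{"grip":0,"linear":[-120,-75,-100],"rot":[0,0,0]},{"grip":0,"linear":[-165,-103,-100],"rot":[0,0,0]},{"grip":0,"linear":[-195,-122,-100],"rot":[0,0,0]},{"grip":0,"linear":[-204,-128,-100],"rot":[0,0,0]},{"grip":0,"linear":[-204,-128,-100],"rot":[0,0,0]}]'

```text
clock: 5.28
position: [630.6, -94.8, 113.7]
ee_rot: [0.707, -0.707, -0.0, 0.0]
contact_force: [-0.1, -0.4, -1.1]
gripper_width: 17.9
grasp_force: 58.7
```

```bash
cat > c.py <<'E'
from fit import *
D=shot('side')
a=D['frame'][130:230,180:280].copy()
print(proj(D,[[631.5,-95,100],[631.5,-95,158],[631.5,-95,15]])-[180,130])
print(fit([D],631.5,-95,1,100))
cv2.imwrite('pics/c3.png',cv2.resize(a,(600,600),interpolation=cv2.INTER_CUBIC)[...,::-1])
E
python3 c.py
```

```text
[[52.40331938 31.09691142]
 [52.16957597 11.96587845]
 [52.72391736 57.3366694 ]]
(array([629.96176147, -98.0695343 ]), np.float64(0.3742296918767507))
```

View pics/c3.png

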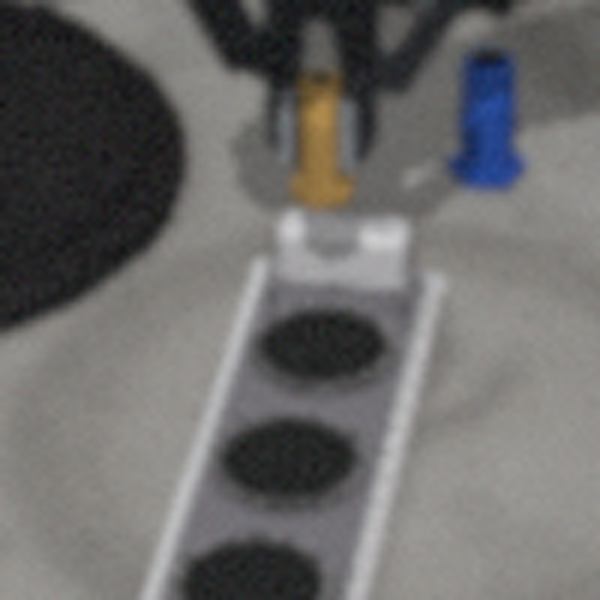

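The tail hangs upright in the gripper above the far pad (crop column 320, against a predicted 315). I'll lower and release.

arm_command --rows '[{"grip":0,"linear":[0,0,35],"rot":[0,0,0]},{"grip":0,"linear":[0,0,65],"rot":[0,0,0]},{"grip":0,"linear":[0,0,78],"rot":[0,0,0]},{"grip":0,"linear":[0,0,82],"rot":[0,0,0]},{"grip":0,"linear":[0,0,84],"rot":[0,0,0]},{"grip":0,"linear":[0,0,84],"rot":[0,0,0]}]'

```text
clock: 6.08
position: [631.6, -95.1, 31.3]
ee_rot: [-0.707, 0.707, -0.001, 0.001]
contact_force: [-0.4, -0.4, -0.8]
gripper_width: 17.7
grasp_force: 58.7
```

arm_command --rows '[{"grip":0,"linear":[0,0,1],"rot":[0,0,0]},{"grip":0.3,"linear":[0,0,1],"rot":[0,0,0]},{"grip":0.6,"linear":[0,0,1],"rot":[0,0,0]},{"grip":1,"linear":[0,0,1],"rot":[0,0,0]},{"grip":1,"linear":[0,0,1],"rot":[0,0,0]},{"grip":1,"linear":[0,0,1],"rot":[0,0,0]},{"grip":1,"linear":[0,0,-30],"rot":[0,0,0]},{"grip":1,"linear":[0,0,-70],"rot":[0,0,0]},{"grip":1,"linear":[0,0,-110],"rot":[0,0,0]},{"grip":1,"linear":[0,0,-110],"rot":[0,0,0]}]'

```text
clock: 7.32
position: [633.4, -95.1, 144.7]
ee_rot: [0.707, -0.707, 0.003, -0.003]
contact_force: [-0.5, -0.8, -0.0]
gripper_width: 85.6
grasp_force: 0.0
```

arm_command --rows '[{"grip":1,"linear":[26,54,0],"rot":[0,0,0]},{"grip":1,"linear":[52,108,0],"rot":[0,0,0]},{"grip":1,"linear":[78,161,10],"rot":[0,0,0]},{"grip":1,"linear":[78,161,30],"rot":[0,0,0]},{"grip":1,"linear":[78,161,30],"rot":[0,0,0]}]'

```text
clock: 7.95
position: [468.3, -173.2, 109.0]
ee_rot: [-0.707, 0.707, 0.001, -0.001]
contact_force: [-0.5, 0.6, 0.6]
gripper_width: 85.2
grasp_force: 0.0
```

```bash
cat > c.py <<'E'
from fit import *
T=shot('top');D=shot('side')
print(fit([D],631.5,-95,1,15),fit([T],631.5,-95,1,15))
a=D['frame'][130:230,200:320].copy()
cv2.imwrite('pics/c4.png',cv2.resize(a,(720,600),interpolation=cv2.INTER_CUBIC)[...,::-1])
E
python3 c.py;python3 s.py 469.5 -173.5 14
```

```text
(array([629.66911892, -94.23471405]), np.float64(0.29319647322016057)) (array([632.05996676, -93.92955238]), np.float64(0.09067823850851817))
8.05 [ 470.5632 -173.0248  110.372 ] [-0.0278  0.3058 -0.4564  0.0003 -0.8086  0.0281] 85.53055633433108 0.0 [0.4737 0.8909 0.6083]
[[ 0.0005 -1.     -0.    ]
 [-1.     -0.0005 -0.0002]
 [ 0.0002  0.     -1.    ]]
1 rot [ 0.0004  0.0001 -3.1411]
-1 rot [ 0.     -0.0002  0.0005]
lin [ 0.4508  1.0597 96.3722]
```

View pics/c4.png

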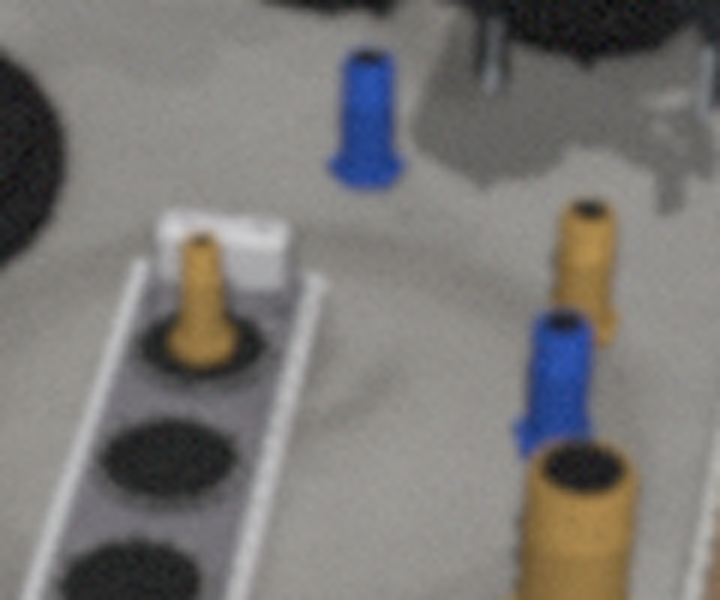

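T1 stands upright on the far pad (crop (203,300); the fit gives its axis within about 2 mm). T2 at crop (587,250) is between the open fingers, so I'll lower and grip.

arm_command --rows '[{"grip":1,"linear":[0,0,45],"rot":[0,0,0]},{"grip":1,"linear":[0,0,80],"rot":[0,0,0]},{"grip":1,"linear":[0,0,96],"rot":[0,0,0]},{"grip":0,"linear":[0,0,96],"rot":[0,0,0]},{"grip":0,"linear":[0,0,96],"rot":[0,0,0]},{"grip":0,"linear":[0,0,96],"rot":[0,0,0]},{"grip":0,"linear":[0,0,96],"rot":[0,0,0]},{"grip":0,"linear":[0,0,96],"rot":[0,0,0]}]'

```text
clock: 9.05
position: [471.1, -173.1, 15.6]
ee_rot: [0.707, -0.707, 0.001, -0.001]
contact_force: [0.3, 0.6, 6.5]
gripper_width: 26.0
grasp_force: 59.1
```

arm_command --rows '[{"grip":0,"linear":[0,0,-20],"rot":[0,0,0]},{"grip":0,"linear":[0,0,-60],"rot":[0,0,0]},{"grip":0,"linear":[0,0,-100],"rot":[0,0,0]},{"grip":0,"linear":[-25,-24,-110],"rot":[0,0,0]},{"grip":0,"linear":[-60,-57,-110],"rot":[0,0,0]},{"grip":0,"linear":[-95,-90,-110],"rot":[0,0,0]},{"grip":0,"linear":[-130,-123,-110],"rot":[0,0,0]},{"grip":0,"linear":[-155,-146,-110],"rot":[0,0,0]},{"grip":0,"linear":[-163,-154,-110],"rot":[0,0,0]},{"grip":0,"linear":[-163,-154,-110],"rot":[0,0,0]}]'

```text
clock: 10.3
position: [623.5, -10.0, 123.7]
ee_rot: [0.707, -0.707, -0.001, 0.001]
contact_force: [-0.9, -1.6, -1.3]
gripper_width: 26.7
grasp_force: 59.2
```

```bash
python3 s.py 623.6 -10.2 30 | grep -v '\[\['
```

```text
10.3 [623.4623  -9.9515 123.6727] [ 0.243   0.4736 -0.1371 -0.0004 -0.9616 -0.2425] 26.6958248249146 59.18942213058472 [-0.8604 -1.5577 -1.2502]
 [-1.     -0.0003 -0.    ]
 [ 0.      0.0015 -1.    ]]
1 rot [ 0.      0.0024 -3.1413]
-1 rot [ 0.0015 -0.      0.0003]
lin [ 0.2471 -0.2797 93.6724]
```

arm_command --rows '[{"grip":0,"linear":[0,0,40],"rot":[0,0,0]},{"grip":0,"linear":[0,0,75],"rot":[0,0,0]},{"grip":0,"linear":[0,0,89],"rot":[0,0,0]},{"grip":0,"linear":[0,0,94],"rot":[0,0,0]},{"grip":0,"linear":[0,0,95],"rot":[0,0,0]},{"grip":0,"linear":[0,0,95],"rot":[0,0,0]}]'

```text
clock: 11.05
position: [624.9, -10.2, 30.7]
ee_rot: [0.707, -0.707, 0.001, -0.001]
contact_force: [-0.4, -0.9, 0.8]
gripper_width: 26.3
grasp_force: 59.4
```

arm_command --rows '[{"grip":0.4,"linear":[0,0,0],"rot":[0,0,0]},{"grip":0.7,"linear":[0,0,0],"rot":[0,0,0]},{"grip":1,"linear":[0,0,0],"rot":[0,0,0]},{"grip":1,"linear":[0,0,0],"rot":[0,0,0]},{"grip":1,"linear":[0,0,0],"rot":[0,0,0]},{"grip":1,"linear":[0,0,-30],"rot":[0,0,0]},{"grip":1,"linear":[0,0,-70],"rot":[0,0,0]},{"grip":1,"linear":[0,0,-110],"rot":[0,0,0]},{"grip":1,"linear":[0,0,-110],"rot":[0,0,0]}]'

```text
clock: 12.18
position: [626.4, -9.7, 143.5]
ee_rot: [0.707, -0.707, 0.003, -0.003]
contact_force: [0.0, 0.4, -0.1]
gripper_width: 85.4
grasp_force: 0.0
```

```bash
python3 s.py 440 38 120 | grep -v '\[\['
```

```text
12.175 [626.3669  -9.7409 143.5433] [ 0.2428  0.4539 -0.115   0.0011 -0.9935 -0.2428] 85.44316076091766 0.0 [ 0.0031  0.3788 -0.0918]
 [-1.     -0.0006  0.0011]
 [-0.0011 -0.0084 -1.    ]]
1 rot [-0.0018 -0.0132 -3.1409]
-1 rot [-0.0084  0.0011  0.0006]
lin [-47.8298 186.5287  22.0327]
```

arm_command --rows '[{"grip":1,"linear":[-12,48,0],"rot":[0,0,0]},{"grip":1,"linear":[-26,100,0],"rot":[0,0,0]},{"grip":1,"linear":[-40,150,0],"rot":[0,0,0]},{"grip":1,"linear":[-48,184,10],"rot":[0,0,0]},{"grip":1,"linear":[-48,184,19],"rot":[0,0,0]},{"grip":1,"linear":[-48,184,19],"rot":[0,0,0]}]'

```text
clock: 12.92
position: [440.1, 37.9, 119.7]
ee_rot: [0.707, -0.707, -0.0, 0.001]
contact_force: [0.6, 0.6, 0.1]
gripper_width: 85.9
grasp_force: 0.0
```

```bash
cat > c.py <<'E'
from fit import *
T=shot('top');D=shot('side')
for ps in([D],[T]): print(fit(ps,623.6,-10,2,15),fit(ps,631.5,-95,1,15),fit(ps,440,38,4),fit(ps,447,150,3))
a=D['frame'][150:290,190:358].copy()
cv2.imwrite('pics/c5.png',cv2.resize(a,(720,600),interpolation=cv2.INTER_CUBIC)[...,::-1])
E
python3 c.py;python3 s.py 440 38 14 | grep lin
```

```text
(array([621.13219798, -10.11773936]), np.float64(0.38060011883541295)) (array([627.9440918 , -83.63952637]), np.float64(0.6809349728592002)) (array([437.28621721,  45.53421903]), np.float64(0.5045197197965646)) (array([444.68066406, 144.39697266]), np.float64(0.5568510389230319))
lin [ -0.0483   1.0002 106.1858]Traceback (most recent call last):
  File "c.py", line 3, in <module>
    for ps in([D],[T]): print(fit(ps,623.6,-10,2,15),fit(ps,631.5,-95,1,15),fit(ps,440,38,4),fit(ps,447,150,3))
                                                                            ~~~^^^^^^^^^^^^^
  File "fit.py", line 30, in fit
    r=minimize(f,[x,y],method='Nelder-Mead',options=dict(initial_simplex=[[x,y],[x+10,y],[x,y+10]],xatol=.2,fatol=1e-4))
    res = _minimize_neldermead(fun, x0, args, callback, bounds=bounds,
                               **options)
    fsim[k] = func(sim[k])
              ~~~~^^^^^^^^
    fx = function(np.copy(x), *(wrapper_args + args))
  File "fit.py", line 29, in <lambda>
    f=lambda v:sum(abs(render(p,poly(p,v[0],v[1],k,z0),b)-m).sum() for p,b,m in data)/sum(m.sum() for p,b,m in data)
               ~~~~~~~~~~~~~~~~~~~~~~~~~~~~~~~~~~~~~~~~~~~~~~~~~~~~~~~~~~~~~~~~~~~~~~^~~~~~~~~~~~~~~~~~~~~~~~~~~~~~~
ZeroDivisionError: division by zero
```

```bash
sed -i 's/^for ps/#&/' c.py; python3 c.py
```

```text
(no output)
```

View pics/c5.png

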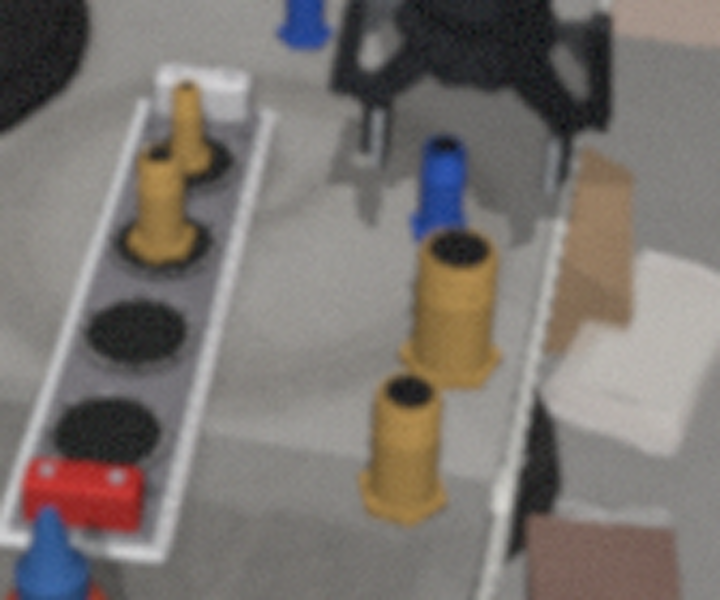

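T2 stands on the third pad. T4 at crop (457,300) is centred between the fingers (375 and 553). I'll grip it a little higher, so the gripper's body clears its top.

arm_command --rows '[{"grip":1,"linear":[0,0,35],"rot":[0,0,0]},{"grip":1,"linear":[0,0,70],"rot":[0,0,0]},{"grip":1,"linear":[0,0,90],"rot":[0,0,0]},{"grip":1,"linear":[0,0,98],"rot":[0,0,0]},{"grip":0,"linear":[0,0,98],"rot":[0,0,0]},{"grip":0,"linear":[0,0,98],"rot":[0,0,0]},{"grip":0,"linear":[0,0,98],"rot":[0,0,0]},{"grip":0,"linear":[0,0,98],"rot":[0,0,0]}]'

```text
clock: 14.12
position: [440.8, 38.2, 23.4]
ee_rot: [0.707, -0.707, 0.0, -0.001]
contact_force: [-0.2, 0.7, 6.7]
gripper_width: 44.2
grasp_force: 61.1
```

arm_command --rows '[{"grip":0,"linear":[0,0,-20],"rot":[0,0,0]},{"grip":0,"linear":[0,0,-60],"rot":[0,0,0]},{"grip":0,"linear":[0,0,-100],"rot":[0,0,0]},{"grip":0,"linear":[-16,-22,-110],"rot":[0,0,0]},{"grip":0,"linear":[-42,-58,-110],"rot":[0,0,0]},{"grip":0,"linear":[-68,-94,-110],"rot":[0,0,0]},{"grip":0,"linear":[-94,-130,-110],"rot":[0,0,0]},{"grip":0,"linear":[-112,-156,-110],"rot":[0,0,0]},{"grip":0,"linear":[-121,-168,-110],"rot":[0,0,0]},{"grip":0,"linear":[-121,-168,-110],"rot":[0,0,0]}]'

```text
clock: 15.38
position: [607.5, 159.0, 131.4]
ee_rot: [-0.707, 0.707, 0.001, -0.001]
contact_force: [0.2, 0.1, -2.4]
gripper_width: 44.7
grasp_force: 61.6
```

```bash
python3 s.py 607.9 159.1 38.5 | grep -v '\[\['; cat > c.py <<'E'
from fit import *
D=shot('side')
print(fit([D],608,159,4,110))
E
python3 c.py
```

```text
15.375 [607.4597 158.9667 131.3646] [ 0.513   0.4727 -0.1164 -0.0006 -0.9835 -0.5128] 44.723710651996896 61.58402681350708 [ 0.2004  0.1039 -2.4459]
 [-1.      0.0001 -0.0004]
 [ 0.0005  0.0019 -1.    ]]
1 rot [-0.0007 -0.003   3.1415]
-1 rot [ 0.0019 -0.0004 -0.0001]
lin [-0.1752 -0.6162 92.8635]
(array([603.46751499, 158.01932955]), np.float64(0.11586616297895304))
```

arm_command --rows '[{"grip":0,"linear":[0,0,40],"rot":[0,0,0]},{"grip":0,"linear":[0,0,75],"rot":[0,0,0]},{"grip":0,"linear":[0,0,88],"rot":[0,0,0]},{"grip":0,"linear":[0,0,93],"rot":[0,0,0]},{"grip":0,"linear":[0,0,94],"rot":[0,0,0]},{"grip":0,"linear":[0,0,94],"rot":[0,0,0]}]'

```text
clock: 16.18
position: [608.7, 159.3, 39.7]
ee_rot: [0.707, -0.707, 0.0, -0.001]
contact_force: [0.4, -0.1, -2.8]
gripper_width: 44.7
grasp_force: 61.6
```

arm_command --rows '[{"grip":0,"linear":[0,0,1],"rot":[0,0,0]},{"grip":0,"linear":[0,0,1.5],"rot":[0,0,0]},{"grip":0.6,"linear":[0,0,1.5],"rot":[0,0,0]},{"grip":0.8,"linear":[0,0,1.5],"rot":[0,0,0]},{"grip":1,"linear":[0,0,1.5],"rot":[0,0,0]},{"grip":1,"linear":[0,0,1.5],"rot":[0,0,0]},{"grip":1,"linear":[0,0,-30],"rot":[0,0,0]},{"grip":1,"linear":[0,0,-70],"rot":[0,0,0]},{"grip":1,"linear":[0,0,-110],"rot":[0,0,0]},{"grip":1,"linear":[0,0,-110],"rot":[0,0,0]}]'

```text
clock: 17.42
position: [610.2, 159.8, 152.5]
ee_rot: [0.707, -0.707, 0.002, -0.004]
contact_force: [0.4, 0.3, -0.5]
gripper_width: 85.5
grasp_force: 0.0
```

```bash
python3 s.py 447 150 115 | grep -v '\[\['; cat > c.py <<'E'
from fit import *
D=shot('side')
print(fit([D],608,159,4,15), fit([D],447,150,3))
E
python3 c.py
```

```text
17.425 [610.1797 159.8258 152.5423] [ 0.5128  0.4522 -0.0928  0.0011 -1.0174 -0.5128] 85.51961017021897 0.0 [ 0.4122  0.3301 -0.4661]
 [-1.     -0.0006  0.0033]
 [-0.0033 -0.0078 -1.    ]]
1 rot [-0.0052 -0.0123 -3.141 ]
-1 rot [-0.0078  0.0033  0.0006]
lin [  9.8485 163.4736  36.2347]
(array([606.39847565, 155.73023224]), np.float64(0.3263825654100649)) (array([446.17525172, 147.60873973]), np.float64(0.4709142564389176))
```

arm_command --rows '[{"grip":1,"linear":[3,50,0],"rot":[0,0,0]},{"grip":1,"linear":[6,105,0],"rot":[0,0,0]},{"grip":1,"linear":[9,150,10],"rot":[0,0,0]},{"grip":1,"linear":[9,161,33],"rot":[0,0,0]},{"grip":1,"linear":[9,161,33],"rot":[0,0,0]}]'

```text
clock: 18.1
position: [444.8, 148.8, 113.5]
ee_rot: [0.707, -0.707, -0.001, 0.003]
contact_force: [-0.7, -0.9, 0.0]
gripper_width: 85.4
grasp_force: 0.0
```

```bash
python3 s.py 447 150 17 | grep -v '\[\['; cat > c.py <<'E'
from fit import *
D=shot('side')
a=D['frame'][180:320,170:338].copy()
cv2.imwrite('pics/c6.png',cv2.resize(a,(720,600),interpolation=cv2.INTER_CUBIC)[...,::-1])
E
python3 c.py
```

```text
18.1 [444.7519 148.79   113.4996] [ 0.6702  0.2545 -0.5234 -0.0006 -0.7984 -0.6692] 85.38631378229087 0.0 [-0.7094 -0.9471  0.0161]
 [-1.     -0.0006 -0.0031]
 [ 0.0031  0.0047 -1.    ]]
1 rot [ 0.0049  0.0073 -3.141 ]
-1 rot [ 0.0047 -0.0031  0.0006]
lin [-1.5113 -2.6993 96.4838]
```

View pics/c6.png

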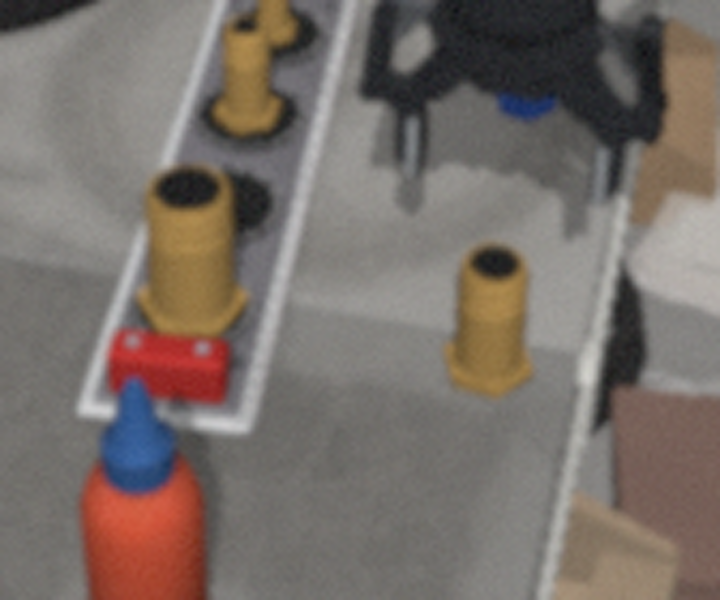

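T4 stands on the pad next to the red block, and T3 at crop (492,310) is between the fingers (410 and 605). I'll lower and grip.

arm_command --rows '[{"grip":1,"linear":[0,0,35],"rot":[0,0,0]},{"grip":1,"linear":[0,0,70],"rot":[0,0,0]},{"grip":1,"linear":[0,0,90],"rot":[0,0,0]},{"grip":1,"linear":[0,0,98],"rot":[0,0,0]},{"grip":0,"linear":[0,0,98],"rot":[0,0,0]},{"grip":0,"linear":[0,0,98],"rot":[0,0,0]},{"grip":0,"linear":[0,0,98],"rot":[0,0,0]},{"grip":0,"linear":[0,0,98],"rot":[0,0,0]}]'

```text
clock: 19.15
position: [447.7, 150.4, 18.4]
ee_rot: [0.707, -0.707, 0.0, -0.001]
contact_force: [-1.0, -0.2, 5.8]
gripper_width: 35.6
grasp_force: 59.9
```

arm_command --rows '[{"grip":0,"linear":[0,0,-20],"rot":[0,0,0]},{"grip":0,"linear":[0,0,-60],"rot":[0,0,0]},{"grip":0,"linear":[0,0,-105],"rot":[0,0,0]},{"grip":0,"linear":[10,-22,-115],"rot":[0,0,0]},{"grip":0,"linear":[26,-58,-115],"rot":[0,0,0]},{"grip":0,"linear":[42,-94,-115],"rot":[0,0,0]},{"grip":0,"linear":[58,-130,-115],"rot":[0,0,0]},{"grip":0,"linear":[70,-156,-115],"rot":[0,0,0]},{"grip":0,"linear":[75.5,-169,-115],"rot":[0,0,0]},{"grip":0,"linear":[75.5,-169,-115],"rot":[0,0,0]}]'

```text
clock: 20.4
position: [615.7, 74.2, 131.6]
ee_rot: [-0.707, 0.707, 0.0, -0.0]
contact_force: [0.1, -0.7, -2.1]
gripper_width: 35.4
grasp_force: 60.2
```

```bash
python3 s.py 615.8 74.4 33.4 | grep -v '\[\['
```

```text
20.4 [615.7368  74.1839 131.6401] [ 0.3803  0.4603 -0.1371 -0.0005 -0.9745 -0.381 ] 35.41288246204628 60.19968509674072 [ 0.0644 -0.6918 -2.0716]
 [-1.      0.001  -0.0001]
 [ 0.0001  0.0013 -1.    ]]
1 rot [-0.0001 -0.002   3.1406]
-1 rot [ 0.0013 -0.0001 -0.001 ]
lin [-0.2223 -0.1871 98.2399]
```

arm_command --rows '[{"grip":0,"linear":[0,0,40],"rot":[0,0,0]},{"grip":0,"linear":[0,0,78],"rot":[0,0,0]},{"grip":0,"linear":[0,0,93],"rot":[0,0,0]},{"grip":0,"linear":[0,0,98],"rot":[0,0,0]},{"grip":0,"linear":[0,0,99],"rot":[0,0,0]},{"grip":0,"linear":[0,0,99],"rot":[0,0,0]}]'

```text
clock: 21.15
position: [616.8, 74.8, 34.7]
ee_rot: [0.707, -0.707, 0.001, -0.001]
contact_force: [0.1, 0.1, -1.4]
gripper_width: 35.4
grasp_force: 60.2
```

arm_command --rows '[{"grip":0,"linear":[0,0,1],"rot":[0,0,0]},{"grip":0,"linear":[0,0,1.5],"rot":[0,0,0]},{"grip":0.5,"linear":[0,0,1.5],"rot":[0,0,0]},{"grip":0.8,"linear":[0,0,1.5],"rot":[0,0,0]},{"grip":1,"linear":[0,0,1.5],"rot":[0,0,0]},{"grip":1,"linear":[0,0,1.5],"rot":[0,0,0]},{"grip":1,"linear":[0,0,-30],"rot":[0,0,0]},{"grip":1,"linear":[0,0,-70],"rot":[0,0,0]},{"grip":1,"linear":[0,0,-110],"rot":[0,0,0]},{"grip":1,"linear":[0,0,-130],"rot":[0,0,0]}]'

```text
clock: 22.4
position: [617.0, 74.7, 166.1]
ee_rot: [0.707, -0.707, 0.001, -0.002]
contact_force: [-0.3, 0.0, -1.3]
gripper_width: 85.1
grasp_force: 0.0
```

arm_command --rows '[{"grip":1,"linear":[40,40,0],"rot":[0,0,0]},{"grip":1,"linear":[80,80,0],"rot":[0,0,0]},{"grip":1,"linear":[120,120,0],"rot":[0,0,0]},{"grip":1,"linear":[160,150,0],"rot":[0,0,0]},{"grip":1,"linear":[200,170,0],"rot":[0,0,0]},{"grip":1,"linear":[240,180,0],"rot":[0,0,0]},{"grip":1,"linear":[280,180,0],"rot":[0,0,0]},{"grip":1,"linear":[310,180,0],"rot":[0,0,0]},{"grip":1,"linear":[310,180,0],"rot":[0,0,0]},{"grip":1,"linear":[310,180,0],"rot":[0,0,0]}]'

```text
clock: 23.65
position: [435.7, -235.3, 163.2]
ee_rot: [-0.707, 0.707, 0.0, -0.0]
contact_force: [-0.3, 0.8, 0.3]
gripper_width: 85.6
grasp_force: 0.0
```

```bash
cat > c.py <<'E'
from fit import *
T=shot('top');D=shot('side')
P=np.array([(607.9,159.1),(615.8,74.4),(623.6,-10.2),(631.5,-94.9)])
for (x,y),k in zip(P,(4,3,2,1)):
    print(k,*[(np.round(a-[x,y],1),round(b,2)) for a,b in(fit([T],x,y,k,15),fit([D],x,y,k,15))])
a=cv2.resize(T['frame'][125:215,100:340],(800,300),interpolation=cv2.INTER_CUBIC)
b=cv2.resize(D['frame'][150:340,150:400],(395,300),interpolation=cv2.INTER_CUBIC)
cv2.imwrite('pics/c7.png',np.vstack([a,np.pad(b,((0,0),(0,405),(0,0)))])[...,::-1])
E
python3 c.py
```

```text
4 (array([ 0.7, -1.5]), np.float64(0.68)) (array([-2. , -4.3]), np.float64(0.34))
3 (array([0.2, 0.8]), np.float64(0.1)) (array([-8.3, 24. ]), np.float64(0.61))
2 (array([1.5, 1.2]), np.float64(0.08)) (array([-5.3, 10.4]), np.float64(0.63))
1 (array([0.6, 0.9]), np.float64(0.09)) (array([-3.4, 12. ]), np.float64(0.66))
```

View pics/c7.png

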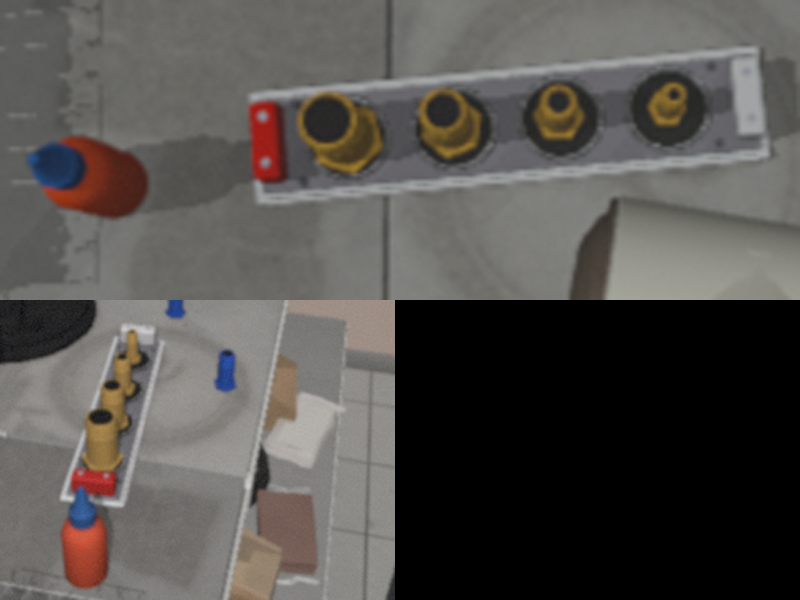

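The four tails stand upright on the pads, largest to smallest from the red block. The top-camera fits put every axis within 2 mm of its pad centre. The bottle is standing and the arm is clear, so I'm handing in.

```bash
python3 -c "
from bench import job; print(job.job_done())"
```

```text
the job is handed in; nothing more can be done
None
```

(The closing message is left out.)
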